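# Clamp the chopping board with a T-slot stud

## Robot

A 6-joint arm with a two-finger parallel gripper is mounted at the origin on a cart in front of the work surface, level with it; the furniture and walls round the work are solid. World frame = base frame: x ahead of the robot, y to its left, z up, the work surface at z = 0. Lengths are in mm, angles in degrees, forces in N, time in s.
With the tool pointing down it reaches from about 275 to 725 mm from the base axis. Payload 15.9 kg.
Tool frame: the origin (TCP) lies between the finger pads; the fingertips stand 17 mm ahead of it and the grasp point (between the pads) lies 2 mm behind it; z points along the fingers, y is the line along which they close (so a half turn about z gives the same grasp; the last joint's range is limited). The gripper opens to 85 mm and grips with 20 to 120 N. Pads are 22 mm wide; open, the fingers measure 114 mm over their backs; the gripper's body (76 mm by 85 mm) begins 54 mm behind the grasp point. The pads swing forward as they close: fully open they stand 13 mm farther back than shut.
Start: joints at [-75.229, 12.198, -1.971, 75.831, 0, 90], TCP at [127.471, -483.463, 248.306] pointing down, gripper open.
Joint ranges: [-170.91, 170.91], [-42.67, 98.43], [-65.05, 77.54], [-120.47, 116.71], [-90, 82.35], [-180, 180]. Speed limits (degrees/s): [108.29, 108.29, 136.94, 147.25, 180, 180].

## Interface

Orientations are given as a 3x3 rotation matrix whose columns are the frame's x, y, z axes.
In Python, from cell import * gives the robot as it stands.
- The arm moves only by the tool drive_tool, never from a script. Its argument "commands" is a list of rows, each an object with "gripper": the finger opening in mm, from 0 to 85.4; "xyz": the shift along the tool's x, y, z in units of 40 cm (1.0 is 40 cm), a list of three; "rotation": the turn, a rotation vector about the tool's x, y, z in units of 360 degrees (1.0 is 360 degrees), a list of three. A call has 1 to 5 rows; each row is the pose to reach, as a shift and turn from the pose commanded when the call began, along the tool's axes at that moment, turning the shorter way round; what a row does not reach only later rows make up. A row lasts 1/8 s, in which the tool goes at most 62.5 mm and 10.7 degrees, less where a joint would pass 70% of its speed; a pose out of reach is approached as far as the arm can. A call with a number of a shift or a turn outside -1 to 1 is refused whole. A call with a gripper value outside its range is refused whole. The fingers move at their own pace and stop on an object; "grip_force" is the grip in N (left out, the last holds). Time passes only in rows, so rows that repeat a pose let the fingers close. It gives the time, the measured TCP pose, the force, the opening and the grip force at its end, in the units of the state.
- observe(): the state, without advancing time (a new reading comes with each control period).
- camera(name): name is "scene" or "top" or "wrist"; returns (picture, depth): 480x640x3 uint8, red, green, blue; 480x640 float32, mm along the optical axis (not along the pixel's ray), 0 where there is no reading.
- calibration(name): a dict with "camera_matrix" (3x3 intrinsics, pixels), "dist_coeffs" ([k1, k2, p1, p2, k3] as OpenCV has them; the pictures are not rectified), "camera_from_world" (4x4, takes a point from world to camera coordinates). Camera axes: x right, y down, z forward; pixel columns grow to the right and rows downward; lengths in mm; the calibration is good to about 2 mm. A picture is of the moment at which its call begins: read the wrist's pose just before it. calibration takes no time and is no camera call; for the wrist camera it gives the pose at the moment of the call.
- sign_off(): hands the job in; it is judged then, once.
The state is a dict: "t": time; "qpos": joint angles; "joint_vel": joint speeds; "tau": joint torques, N m; "tcp_pos": TCP position; "orientation": TCP orientation; "contact_force": force on the tool from outside, world axes, zero at the start; "torque": the same for the moment, N m; "finger_gap": opening from 0.0 (shut) to 1.0 (fully open); "grip_force": force on a finger pad.
Only numpy, scipy, OpenCV 4.12 (cv2) and the standard library are available. Lean on these libraries where they do the work, as an engineer would, in place of code of your own. Each camera call takes 0.05 s, during which the arm holds its last target. There are 200 camera calls.

## Task

Clamp the chopping board: lift the T-stud from its holder, lower its head into the station's T-slot in front of the board with the head lengthwise in the slot, and slide it along so that its collar pushes the board home against the back stop bar, firmly but never harder than 25 newtons. Keeping the collar snug against the board, give the stud a quarter turn so that its head locks crosswise under the slot's lips and its toe lies over the board, then let go. Do not force the stud into the slot, and leave the other things on the worktop where they are.

Things in the scene. Friction and masses are not known exactly. Their poses are not given: they have to be found in the camera images.
- station: Fixed wooden clamping plate 370 x 180 x 23 mm with a T-slot along its middle between two metal lips. Origin on the slot's centre line at worktop level; x along the slot towards the back stop, z up. The plate spans x = -170 to +200 mm, its top is at z = 23 mm. At both slot ends the plate is solid.
- slot (a point): Middle of the T-slot's mouth, level with the plate's top, at x = -65 mm of the station; same axes. The slot runs 95 mm to either side of it along x (its rear part lies under the board). Mouth 13 mm wide between lips 6 mm thick; below them an undercut 30 mm wide, 20 mm deep in all from the plate's top.
- back_stop: Fixed back stop behind the plate: a wooden upright 20 x 180 x 50 mm and, in front of it on two rods, a smooth cross bar 220 mm wide, set by hand, which does not give way. Origin at worktop level at x = 100 mm of the station, same axes; the upright's front face is at x = 100 mm from it, the bar's front face somewhere from x = 65 to 85 mm: the bar's setting is not measured.
- board: Loose chopping board, 215 mm (x, along the slot) x 330 mm (y) x 22 mm, about 0.4 kg, on the plate, slightly askew, 12 to 57 mm short of the stop bar. Origin at its underside centre; the edge to push is 107.5 mm from it in -x. It slides under a push of about 2 to 4 N; when it meets the bar the resistance rises steeply.
- stud: T-stud, 91 mm tall, 0.12 kg. Origin: underside centre of its head; z up the shaft, x the way its toe points. T-head 26 (along y) x 10 x 10 mm, round underneath; neck 9 mm wide; smooth round collar 24 mm wide, z = 18 to 43; black grip bar 32 (x) x 12 (y) mm, z = 51 to 91: grip its 12 mm at about z = 72. Collar on the plate puts the origin at z = 5 mm of the station, head 2 mm below the lips.
- toe (a point): Underside of the end of the stud's toe, a flat arm 14 mm wide and 8 mm thick that reaches 36 mm from the shaft's axis along the stud's +x (10 mm the other way), 43 mm above the stud's origin; same axes as the stud. It passes 3 mm above the board.
- holder: Fixed wooden block, 60 x 60 x 26 mm, with a 14 x 32 mm pocket in which the stud's head stands loosely at first, collar on the block's top, stud origin 8 mm above the worktop. The stud lifts straight out (25 mm or more). Origin at its underside centre.
- moka_pot: Bystander: metal moka pot 98 x 155 x 174 mm; origin at its underside centre as placed. Leave it where it is.
- lemon: Bystander: lemon 71 x 53 x 51 mm; origin at its underside centre as placed. Leave it where it is.
- garlic: Bystander: garlic bulb 56 x 56 x 56 mm; origin at its underside centre as placed. Leave it where it is.
- onion: Bystander: red onion 84 x 81 x 82 mm; origin at its underside centre as placed. Leave it where it is.

How it is judged:
By the outcome, as a careful person would: the job done as asked, in the order asked, and still so for the second after the job is handed in, with the robot touching nothing.
It also fails if it takes over 64 s, if anything falls off the work surface, if the arm or the gripper's body presses on something with over 40 N, if the wrist force passes 120 N, or if a joint passes its speed limit or range.

## Working session

There is one attempt and no reset: what is moved stays moved. The work goes in short steps, Python scripts to look and compute and a tool call to move; the robot and the scene stay as the last step left them, time stands still between calls to the robot, and variables do not carry over. Pictures are saved under pics/ and viewed, at most 10 in all, crops included, and the job is handed in when it is done.

Besides the shell and the picture viewer there is one more tool, called after ">>>" as name([rows], argument=value, ...), one row to a line, values as JSON. drive_tool: Moves the arm, as the interface text tells. Shifts and turns lie within -1 to 1; 1 stands for 40 cm of shift or 360 degrees of turn. Its arguments: {"type":"object","properties":{"commands":{"type":"array","items":{"type":"object","properties":{"gripper":{"type":"number"},"xyz":{"type":"array","items":{"type":"number","minimum":-1,"maximum":1}},"rotation":{"type":"array","items":{"type":"number","minimum":-1,"maximum":1}}}}},"grip_force":{"type":"number"}},"required":["commands"]}

```bash
mkdir -p pics; ls
python3 - <<'E'
from cell import *
import cv2,numpy as np
s=observe();print(s)
for n in("scene","top"):
    p,d=camera(n);cv2.imwrite(f"pics/{n}0.png",p[:,:,::-1]);np.savez(f"{n}0.npz",p=p,d=d,**{k:np.array(v) for k,v in calibration(n).items()})
    print(n,calibration(n))
E
```

```text
pics
{'t': 0.0, 'qpos': array([-7.52300387e+01,  1.22258423e+01, -2.00995397e+00,  7.58318579e+01,
        1.39340200e-04,  8.99993739e+01]), 'joint_vel': array([-0.02213609,  0.04134556, -0.09333894,  0.03147644, -0.0100452 ,
        0.01566592]), 'tau': array([-5.23317576e-03, -6.86157990e+01,  4.87118554e+01,  1.74684415e-02,
       -2.89726077e-04,  4.64746620e-06]), 'tcp_pos': array([ 127.38364226, -483.15039005,  247.79522776]), 'orientation': array([[ 9.66954394e-01,  2.54949231e-01, -2.98676947e-04],
       [ 2.54949406e-01, -9.66953719e-01,  1.14239070e-03],
       [ 2.44484624e-06, -1.18078722e-03, -9.99999303e-01]]), 'contact_force': array([-1.59906115, -0.0819619 , -0.10144901]), 'torque': array([-0.00621932,  0.02581488,  0.05429901]), 'grip_force': 0.0, 'finger_gap': 0.9999337122757475}
scene {'camera_matrix': array([[599.26008026,   0.        , 325.19897783],
       [  0.        , 599.26008026, 244.17686713],
       [  0.        ,   0.        ,   1.        ]]), 'dist_coeffs': array([-0.07521768,  0.        ,  0.        ,  0.        ,  0.        ]), 'camera_from_world':
[... 271 characters left out ...]
0000e+00,  0.00000000e+00,  0.00000000e+00,
         1.00000000e+00]])}
top {'camera_matrix': array([[436.50158959,   0.        , 319.22177265],
       [  0.        , 436.50158959, 240.28458379],
       [  0.        ,   0.        ,   1.        ]]), 'dist_coeffs': array([-0.00315405,  0.        ,  0.        ,  0.        ,  0.        ]), 'camera_from_world': array([[-8.74745246e-03, -9.99390243e-01,  3.38027203e-02,
         5.62646579e+01],
       [-9.97838053e-01,  6.52194299e-03, -6.53963564e-02,
         5.78512298e+02],
       [ 6.51360212e-02, -3.43016921e-02, -9.97286665e-01,
         8.83458775e+02],
       [ 0.00000000e+00,  0.00000000e+00,  0.00000000e+00,
         1.00000000e+00]])}
```

View pics/top0.png

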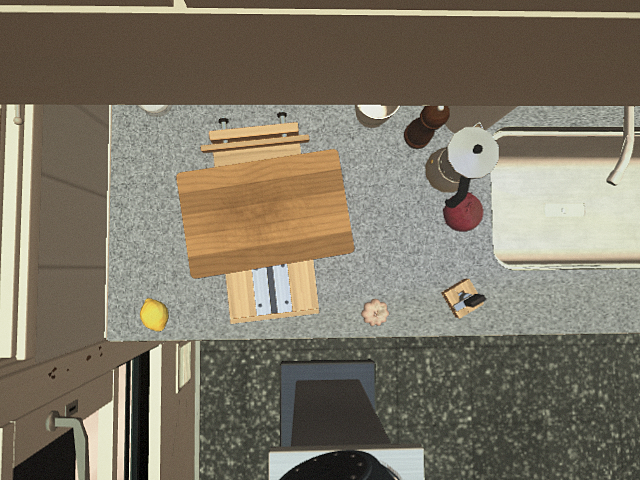

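View pics/scene0.png

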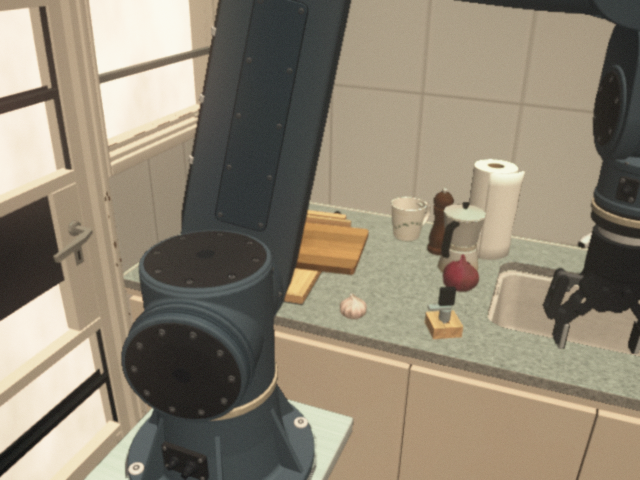

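Top view: the station's slot is at about (272,290), pointing up the image. The board is centred at about (266,213) and the stop bar at (255,144). The holder and stud are at (464,298), the garlic at (375,312), the onion at (463,211), the moka pot at (473,153) and the lemon at (154,315). The scene view confirms the stud standing in its holder at (446,315).

```bash
cat > h.py <<'E'
import numpy as np,cv2
def rayplane(uv,K,D,T,z):
    """pixels -> world points on the plane at height z"""
    n=cv2.undistortPoints(np.float64(uv).reshape(-1,1,2),K,D).reshape(-1,2)
    R,t=T[:3,:3],T[:3,3]; c=-R.T@t
    d=np.c_[n,np.ones(len(n))]@R
    return c+d*((z-c[2])/d[:,2])[:,None]
def proj(P,K,D,T):
    return cv2.projectPoints(np.float64(P).reshape(-1,1,3),cv2.Rodrigues(T[:3,:3])[0],T[:3,3],K,D)[0].reshape(-1,2)
def load(f):
    a=np.load(f);return a['p'],a['d'],(a['camera_matrix'],a['dist_coeffs'],a['camera_from_world'])
E
python3 - <<'E'
from h import *
p,d,c=load('top0.npz')
for n,uv,z in [('holder',(464,298),26),('slotfront',(272,312),23),('slotrear',(270,265),23),('plate corners',(231,323),23),('',(319,314),23),('bd',(178,173),45),('',(338,151),45),('',(355,249),45),('',(192,278),45),('bar',(202,150),50),('',(309,138),50),('garlic',(375,312),28)]:
    print(n,rayplane([uv],*c,z)[0].round(), d[uv[1],uv[0]])
a=cv2.resize(p[250:335,215:335],None,fx=4,fy=4,interpolation=cv2.INTER_CUBIC)
b=cv2.resize(p[265:325,430:500],None,fx=5.6666,fy=5.6666,interpolation=cv2.INTER_CUBIC)[:340]
b=np.pad(b,((0,340-len(b)),(0,0),(0,0)))
cv2.imwrite('pics/crop1.png',np.hstack([a,b])[:, :800,::-1])
E
```

```text
holder [ 458. -244.   26.] 869.4427
slotfront [434. 149.  23.] 901.4626
slotrear [529. 153.  23.] 866.46844
plate corners [413. 231.  23.] 880.0799
 [429.  54.  23.] 911.1181
bd [714. 335.  45.] 877.2675
 [759.  13.  45.] 932.7955
 [559. -19.  45.] 921.5699
 [504. 305.  45.] 904.221
bar [759. 286.  50.] 874.0184
 [784.  72.  50.] 884.3104
garlic [432. -60.  28.] 864.17804
```

View pics/crop1.png

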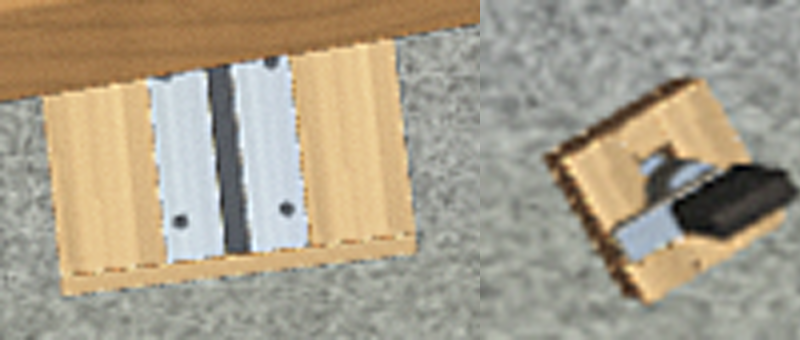

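The crop shows the slot's mouth from (237,252) to (218,68), lying between the two lips. The holder is turned about 28° in the image. The stud's toe points left and down at (635,245), with the black grip bar leaning towards (735,195) because of perspective.

Run:
```python
from h import *
from cell import *
np.set_printoptions(suppress=True,precision=2)
p,d,c=load('top0.npz')
f=lambda x,y:(215+x/4-.375,250+y/4-.375)
P=rayplane([f(237,252),f(218,68),f(70,275),f(413,238)],*c,23);print(P)
for a,b in((0,1),(2,3)):
    v=P[b]-P[a];print(np.degrees(np.arctan2(v[1],v[0])))
g=lambda x,y:(430+x/5.667-.4,265+y/5.667-.4)
H=rayplane([g(555-480,157),g(695-480,82),g(640-480,298),g(780-480,215)],*c,26);print(H,H.mean(0))
for a,b in((0,1),(2,3),(0,2)):
    v=H[b]-H[a];print(np.degrees(np.arctan2(v[1],v[0])))
s=observe();E=np.eye(4);E[:3,:3]=s['orientation'];E[:3,3]=s['tcp_pos']
w=calibration('wrist');print(np.linalg.inv(w['camera_from_world']@E),w['camera_matrix'])
o=s['orientation'];print(o.T@(np.array([420,-235,250])-s['tcp_pos'])/400)
```

```text
[[432.42 145.16  23.  ]
 [525.48 154.63  23.  ]
 [421.92 229.15  23.  ]
 [438.4   55.98  23.  ]]
5.805077434532668
-84.56499118800039
[[ 469.83 -200.62   26.  ]
 [ 496.37 -252.78   26.  ]
 [ 418.88 -230.26   26.  ]
 [ 448.03 -282.51   26.  ]] [ 458.27 -241.54   26.  ]
-63.02944726217862
-60.83991907800048
-149.81170111863014
[[   0.     -0.94   -0.33   85.68]
 [   1.      0.      0.      0.85]
 [  -0.     -0.33    0.94 -125.9 ]
 [   0.      0.      0.      1.  ]] [[345.42   0.   318.99]
 [  0.   345.42 235.87]
 [  0.     0.     1.  ]]
[ 0.87 -0.41 -0.  ]
```

>>> drive_tool([
  {"xyz":[0.953,-0.375,0],"rotation":[0,0,-0.286]},
  {"xyz":[0.953,-0.375,0],"rotation":[0,0,-0.286]},
  {"xyz":[0.953,-0.375,0],"rotation":[0,0,-0.286]},
  {"xyz":[0.953,-0.375,0],"rotation":[0,0,-0.286]},
  {"xyz":[0.953,-0.375,0],"rotation":[0,0,-0.286]},
])

```text
invalid input at $.commands[0]: expected keys gripper, xyz, rotation
```

```bash
python3 -c "
from cell import *
s=observe();print(s['qpos'].round(1),s['tcp_pos'].round(1),s['orientation'].round(3))"
```

```text
[-75.2  12.2  -2.   75.8  -0.   90. ] [ 127.4 -483.2  247.9] [[ 0.967  0.255 -0.   ]
 [ 0.255 -0.967  0.001]
 [-0.    -0.001 -1.   ]]
```

>>> drive_tool([
  {"gripper":85,"xyz":[0.953,-0.375,0],"rotation":[0,0,-0.286]},
  {"gripper":85,"xyz":[0.953,-0.375,0],"rotation":[0,0,-0.286]},
  {"gripper":85,"xyz":[0.953,-0.375,0],"rotation":[0,0,-0.286]},
  {"gripper":85,"xyz":[0.953,-0.375,0],"rotation":[0,0,-0.286]},
  {"gripper":85,"xyz":[0.953,-0.375,0],"rotation":[0,0,-0.286]},
])

```text
t: 0.72
tcp_pos: [380.8, -297.1, 248.2]
orientation: [[0.361, 0.933, -0.0], [0.933, -0.361, -0.0], [-0.0, -0.0, -1.0]]
contact_force: [-0.4, -2.1, -0.5]
finger_gap: 0.995
grip_force: 0.0
```

```bash
python3 -c "
from cell import *
s=observe();print(s['qpos'].round(1),s['tcp_pos'].round(1),s['orientation'].round(3))"
```

```text
[-38.   10.2  -4.5  75.3  -0.   73.2] [ 380.8 -297.1  248.2] [[ 0.361  0.933 -0.   ]
 [ 0.933 -0.361 -0.   ]
 [-0.    -0.    -1.   ]]
```

>>> drive_tool([
  {"gripper":85,"xyz":[0.2,0.13,0],"rotation":[0,0,-0.4]},
  {"gripper":85,"xyz":[0.2,0.13,0],"rotation":[0,0,-0.4]},
  {"gripper":85,"xyz":[0.2,0.13,0],"rotation":[0,0,-0.4]},
  {"gripper":85,"xyz":[0.2,0.13,0],"rotation":[0,0,-0.4]},
  {"gripper":85,"xyz":[0.2,0.13,0],"rotation":[0,0,-0.4]},
])

```text
t: 1.35
tcp_pos: [457.1, -243.1, 247.9]
orientation: [[-0.538, 0.843, -0.001], [0.843, 0.538, 0.0], [0.001, -0.0, -1.0]]
contact_force: [-0.7, 0.2, -0.1]
finger_gap: 0.992
grip_force: 0.0
```

>>> drive_tool([
  {"gripper":60,"xyz":[0,0,0],"rotation":[0,0,-0.4]},
  {"gripper":60,"xyz":[0,0,0],"rotation":[0,0,-0.4]},
  {"gripper":60,"xyz":[0,0,0],"rotation":[0,0,-0.4]},
  {"gripper":60,"xyz":[0,0,0],"rotation":[0,0,-0.4]},
  {"gripper":60,"xyz":[0,0,0],"rotation":[0,0,-0.4]},
])

```text
t: 1.98
tcp_pos: [457.0, -243.2, 248.0]
orientation: [[-0.998, 0.065, -0.001], [0.065, 0.998, 0.0], [0.001, 0.0, -1.0]]
contact_force: [-0.2, -0.6, 1.2]
finger_gap: 0.707
grip_force: 0.0
```

>>> drive_tool([
  {"gripper":60,"xyz":[0,0,0],"rotation":[0,0,-0.4]},
  {"gripper":60,"xyz":[0,0,0],"rotation":[0,0,-0.4]},
  {"gripper":60,"xyz":[0,0,0],"rotation":[0,0,-0.4]},
  {"gripper":60,"xyz":[0,0,0],"rotation":[0,0,-0.4]},
  {"gripper":60,"xyz":[0,0,0],"rotation":[0,0,-0.4]},
])

```text
t: 2.6
tcp_pos: [457.1, -243.2, 248.0]
orientation: [[-0.643, -0.766, -0.001], [-0.766, 0.643, 0.0], [0.0, 0.001, -1.0]]
contact_force: [0.7, -1.0, -0.2]
finger_gap: 0.702
grip_force: 0.0
```

>>> drive_tool([
  {"gripper":60,"xyz":[0,0,0],"rotation":[0,0,-0.19]},
  {"gripper":60,"xyz":[0,0,0],"rotation":[0,0,-0.19]},
  {"gripper":60,"xyz":[0,0,0],"rotation":[0,0,-0.19]},
  {"gripper":60,"xyz":[0,0,0],"rotation":[0,0,-0.19]},
  {"gripper":60,"xyz":[0,0,0],"rotation":[0,0,-0.19]},
])

```text
t: 3.22
tcp_pos: [457.0, -243.2, 248.0]
orientation: [[0.237, -0.972, -0.001], [-0.972, -0.237, 0.0], [-0.0, 0.001, -1.0]]
contact_force: [-0.3, 0.1, -0.2]
finger_gap: 0.7
grip_force: 0.0
```

Run:
```python
from cell import *
from h import *
s=observe();o=s['orientation'];print(s['qpos'].round(1),s['tcp_pos'].round(1),np.degrees(np.arctan2(o[1,0],o[0,0])),s['contact_force'].round(1))
w=calibration('wrist');p,d=camera('wrist')
np.savez('w0.npz',p=p,d=d,**{k:np.array(v) for k,v in w.items()},tcp=s['tcp_pos'],o=o)
cv2.imwrite('pics/w0.png',p[:,:,::-1])
```

```text
[ -28.    14.3    0.7   76.4   -0.  -131.7] [ 457.  -243.2  248. ] -76.30086568820344 [-0.3  0.1 -0.2]
```

View pics/w0.png

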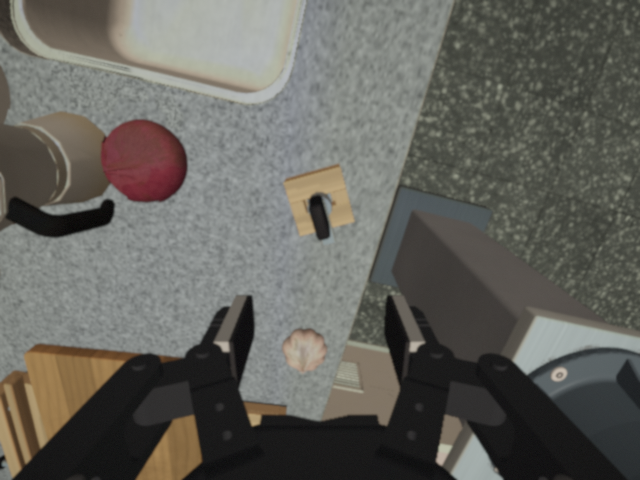

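The wrist view shows the holder at (320,200), with the black grip bar from (315,195) to (322,238). The open fingers are at the bottom. I'll fit both shapes.

```bash
cat > stud.py <<'E'
from h import *
def fit(f,zoff=0):
    p,d,c=load(f);a=np.load(f);tcp,o=a['tcp'],a['o']
    hsv=cv2.cvtColor(p,cv2.COLOR_RGB2HSV)
    ctr=proj([[458,-242,50]],*c)[0].astype(int)
    win=np.zeros(p.shape[:2],np.uint8);cv2.circle(win,tuple(map(int,ctr)),int(6.2e4/ (300 if d[ctr[1],ctr[0]]==0 else d[ctr[1],ctr[0]])*.35),255,-1)
    dark=cv2.inRange(hsv,(0,0,0),(180,255,45))&win
    wood=cv2.inRange(hsv,(8,70,90),(28,255,255))&win
    out={}
    for n,m in(('dark',dark),('wood',wood)):
        cs=cv2.findContours(m,cv2.RETR_EXTERNAL,cv2.CHAIN_APPROX_NONE)[0];k=max(cs,key=cv2.contourArea)
        out[n]=cv2.minAreaRect(k),cv2.boxPoints(cv2.minAreaRect(k))
        print(n,out[n][0],out[n][1].round(1).tolist())
    return out,c,tcp,o
E
python3 - <<'E'
from stud import *
np.set_printoptions(suppress=True,precision=1)
out,c,tcp,o=fit('w0.npz')
print('holder z26',W:=rayplane(out['wood'][1],*c,26),W.mean(0))
B=rayplane(out['dark'][1],*c,99);print('bar@99',B)
for Q in(W,B):
    for i in range(2):
        v=Q[i+1]-Q[i];print(np.linalg.norm(v),np.degrees(np.arctan2(v[1],v[0])))
print('bar in tool frame',(B-tcp)@o)
print('expected bar top centre px if at holder',proj([[458,-242,99],[458,-242,59]],*c))
E
```

```text
dark ((318.84613037109375, 216.76925659179688), (42.6250114440918, 13.506691932678223), 74.74488067626953) [[306.70001220703125, 198.0], [319.79998779296875, 194.39999389648438], [331.0, 235.60000610351562], [317.8999938964844, 239.10000610351562]]
wood ((318.5533752441406, 199.90505981445312), (59.203025817871094, 57.97043228149414), 74.35775756835938) [[282.70001220703125, 179.1999969482422], [338.5, 163.60000610351562], [354.3999938964844, 220.60000610351562], [298.6000061035156, 236.1999969482422]]
holder z26 [[ 499.5 -259.    26. ]
 [ 448.7 -287.4   26. ]
 [ 417.3 -234.1   26. ]
 [ 470.5 -203.3   26. ]] [ 459.  -245.9   26. ]
bar@99 [[ 473.  -262.6   99. ]
 [ 463.4 -268.    99. ]
 [ 445.9 -236.    99. ]
 [ 455.8 -230.3   99. ]]
58.252824358452536 -150.75793909490486
61.86328890978599 120.45402221850686
10.974636380240392 -150.81218305956023
36.45926353107817 118.75401592448566
bar in tool frame [[ 22.6 -11.  149. ]
 [ 25.6  -0.4 149. ]
 [ -9.6   9.1 149. ]
 [-12.8  -1.9 149. ]]
expected bar top centre px if at holder [[318.6 225.7]
 [318.6 213. ]]
```

>>> drive_tool([
  {"gripper":50,"xyz":[0.0095,-0.002,0.1],"rotation":[0,0,-0.043]},
  {"gripper":50,"xyz":[0.0095,-0.002,0.25],"rotation":[0,0,-0.043]},
  {"gripper":50,"xyz":[0.0095,-0.002,0.35],"rotation":[0,0,-0.043]},
  {"gripper":50,"xyz":[0.0095,-0.002,0.42],"rotation":[0,0,-0.043]},
  {"gripper":50,"xyz":[0.0095,-0.002,0.42],"rotation":[0,0,-0.043]},
])

```text
t: 3.9
tcp_pos: [457.5, -246.1, 78.6]
orientation: [[0.48, -0.877, -0.003], [-0.877, -0.48, 0.002], [-0.003, 0.002, -1.0]]
contact_force: [0.4, -0.1, 1.0]
finger_gap: 0.585
grip_force: 0.0
```

Run:
```python
from cell import *
from h import *
s=observe();o=s['orientation'];print(s['qpos'].round(1),s['tcp_pos'].round(1),np.degrees(np.arctan2(o[1,0],o[0,0])),s['contact_force'].round(1))
w=calibration('wrist');p,d=camera('wrist')
np.savez('w1.npz',p=p,d=d,**{k:np.array(v) for k,v in w.items()},tcp=s['tcp_pos'],o=o)
cv2.imwrite('pics/w1.png',p[:,:,::-1])
```

```text
[ -28.3   20.1  -16.8   53.3    0.  -147. ] [ 457.5 -246.1   78.6] -61.321690862600455 [ 0.4 -0.1  1. ]
```

View pics/w1.png

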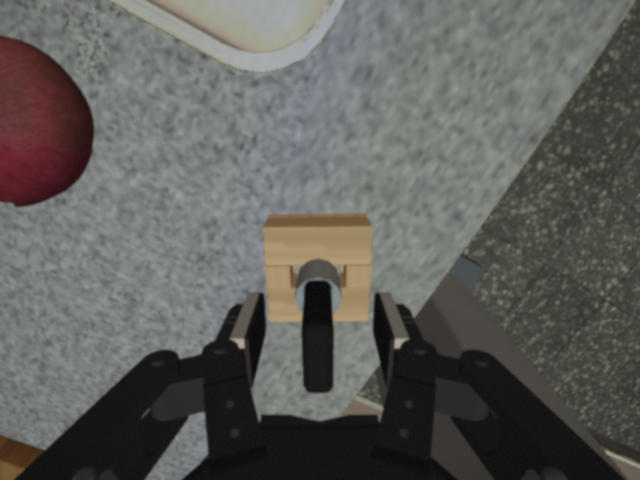

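The view shows the bar upright at column 318, midway between the fingers, from rows 282 to 390. The holder's edges are parallel to the tool. Now I'll grip.

>>> drive_tool([
  {"gripper":5,"xyz":[0,0,0],"rotation":[0,0,0]},
  {"gripper":5,"xyz":[0,0,0],"rotation":[0,0,0]},
  {"gripper":5,"xyz":[0,0,0],"rotation":[0,0,0]},
  {"gripper":5,"xyz":[0,0,0],"rotation":[0,0,0]},
  {"gripper":5,"xyz":[0,0,0],"rotation":[0,0,0]},
], grip_force=70)

```text
t: 4.58
tcp_pos: [459.7, -247.2, 81.5]
orientation: [[0.482, -0.876, 0.002], [-0.876, -0.482, -0.001], [0.002, -0.001, -1.0]]
contact_force: [0.2, 0.0, 7.2]
finger_gap: 0.131
grip_force: 68.3
```

Run:
```python
from cell import *
from h import *
np.set_printoptions(suppress=True,precision=2)
p,d,c=load('w1.npz');a=np.load('w1.npz')
B=rayplane([(318,390.5)],*c,99);print('bar -x end in tool',(B-a['tcp'])@a['o'])
hsv=cv2.cvtColor(p,cv2.COLOR_RGB2HSV)
# width near the lower end of the bar
for v in(375,385):print(v,rayplane([(u,v) for u in (303.5,332.5)],*c,99).tolist())
s=observe();o=s['orientation'];print(s['tcp_pos'],np.degrees(np.arctan2(o[1,0],o[0,0])),s['contact_force'],s['finger_gap']*85.4,s['grip_force'])
```

```text
bar -x end in tool [[-14.53  -1.29 -20.31]]
375 [[460.17614814382887, -236.77765358889727, 99.0], [450.49956402527465, -242.04015293022084, 99.0]]
385 [[457.9200229126385, -232.48603681053496, 99.0], [448.1098205682649, -237.81958319479241, 99.0]]
[ 459.65 -247.15   81.49] -61.187363927678014 [0.18 0.03 7.17] 11.214444132873808 68.2920491695404
```

>>> drive_tool([
  {"gripper":5,"xyz":[0,0,-0.04],"rotation":[0,0,0]},
  {"gripper":5,"xyz":[0,0,-0.1],"rotation":[0,0,0]},
  {"gripper":5,"xyz":[0,0,-0.18],"rotation":[0,0,0]},
  {"gripper":5,"xyz":[0,0,-0.25],"rotation":[0,0,0]},
  {"gripper":5,"xyz":[0,0,-0.25],"rotation":[0,0,0]},
])

```text
t: 5.2
tcp_pos: [459.9, -247.4, 182.6]
orientation: [[0.482, -0.876, 0.004], [-0.876, -0.482, -0.002], [0.003, -0.002, -1.0]]
contact_force: [0.6, 0.7, -1.2]
finger_gap: 0.132
grip_force: 68.4
```

>>> drive_tool([
  {"gripper":5,"xyz":[-0.848,-0.5165,0],"rotation":[0,0,0.0644]},
  {"gripper":5,"xyz":[-0.848,-0.5165,0],"rotation":[0,0,0.0644]},
  {"gripper":5,"xyz":[-0.848,-0.5165,0],"rotation":[0,0,0.0644]},
  {"gripper":5,"xyz":[-0.848,-0.5165,0],"rotation":[0,0,0.0644]},
  {"gripper":5,"xyz":[-0.848,-0.5165,0],"rotation":[0,0,0.0644]},
])

```text
t: 5.82
tcp_pos: [471.8, 55.0, 179.8]
orientation: [[0.098, -0.995, -0.0], [-0.995, -0.098, -0.0], [0.0, 0.0, -1.0]]
contact_force: [0.7, 0.4, -1.7]
finger_gap: 0.128
grip_force: 68.4
```

Run:
```python
from cell import *
from h import *
np.set_printoptions(suppress=True,precision=2)
s=observe();o=s['orientation'];print(s['qpos'].round(1),s['tcp_pos'].round(1),np.degrees(np.arctan2(o[1,0],o[0,0])),s['contact_force'].round(1),s['finger_gap']*85.4)
print(o.T@(np.array([477.2,149.6,135])-s['tcp_pos'])/400)
```

```text
[  6.7  10.7 -13.9  65.5  -0.  -89. ] [471.8  55.  179.8] -84.38511113172925 [ 0.7  0.4 -1.7] 10.945412611736836
[-0.23 -0.04  0.11]
```

>>> drive_tool([
  {"gripper":5,"xyz":[-0.235,-0.037,0],"rotation":[0,0,0]},
  {"gripper":5,"xyz":[-0.235,-0.037,0.06],"rotation":[0,0,0]},
  {"gripper":5,"xyz":[-0.235,-0.037,0.125],"rotation":[0,0,0]},
  {"gripper":5,"xyz":[-0.235,-0.037,0.125],"rotation":[0,0,0]},
  {"gripper":5,"xyz":[-0.235,-0.037,0.125],"rotation":[0,0,0]},
])

```text
t: 6.45
tcp_pos: [477.9, 147.8, 130.9]
orientation: [[0.098, -0.995, 0.0], [-0.995, -0.098, 0.0], [-0.0, -0.0, -1.0]]
contact_force: [0.1, -0.6, -1.1]
finger_gap: 0.13
grip_force: 68.4
```

Run:
```python
from cell import *
from h import *
s=observe();o=s['orientation'];print(s['qpos'].round(1),s['tcp_pos'].round(1),np.degrees(np.arctan2(o[1,0],o[0,0])),s['contact_force'].round(1))
w=calibration('wrist');p,d=camera('wrist')
np.savez('w2.npz',p=p,d=d,**{k:np.array(v) for k,v in w.items()},tcp=s['tcp_pos'],o=o)
cv2.imwrite('pics/w2.png',p[:,:,::-1])
```

```text
[ 17.2  15.3 -15.3  59.4  -0.  -78.4] [477.9 147.8 130.9] -84.39931877386223 [ 0.1 -0.6 -1.1]
```

View pics/w2.png

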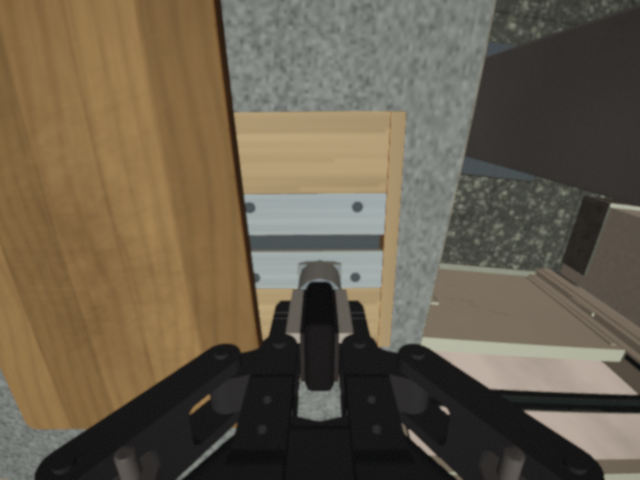

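The wrist view shows the slot's mouth horizontal at rows 235–250, from the board's edge at column 248 to the front end at column 383. The stud is held at column 320, and its bar's lower end is at row 390.

```bash
cat > slot.py <<'E'
from h import *
np.set_printoptions(suppress=True,precision=2)
def edges(f,cols,r0=215,r1=275):
    p,d,c=load(f);a=np.load(f);g=cv2.GaussianBlur(cv2.cvtColor(p,cv2.COLOR_RGB2GRAY),(3,3),0).astype(float)
    E={0:[],1:[]}
    for u in cols:
        dg=np.diff(g[r0:r1,u])
        for k,i in((0,np.argmin(dg)),(1,np.argmax(dg))):
            w=dg[max(i-2,0):i+3];E[k].append((u,r0+max(i-2,0)+np.sum(np.abs(w)*np.arange(len(w)))/np.abs(w).sum()+.5))
    L=[]
    for k in E:
        W=rayplane(E[k],*c,23);x,y,_=((W-a['tcp'])@a['o']).T
        s,b=np.polyfit(y,x,1)
        for _ in range(3):
            r=np.abs(x-s*y-b);m=r<max(.6,2*np.median(r));s,b=np.polyfit(y[m],x[m],1)
        L.append((s,b));print('edge',k,'slope deg',np.degrees(np.arctan(s)),'tool x at y=0',b,'n',m.sum())
    return L,c,a,g
E
python3 - <<'E'
from slot import *
L,c,a,g=edges('w2.npz',range(262,296))
L,c,a,g=edges('w2.npz',range(340,376))
r=g[242,360:400];u=360+np.argmin(np.diff(r))
print(r.round(),g[375:400,320].round())
W=rayplane([(384,242),(248.5,242)],*c,23);print('front end, board edge tool',(W-a['tcp'])@a['o'],W)
# stud bar: top at tool z about -17.5
T=c[2].copy();z=a['tcp'][2]+17.5
for v in (389,390,391):print(((rayplane([(320,v)],*c,z)-a['tcp'])@a['o']))
E
```

```text
edge 0 slope deg 0.4627388001674147 tool x at y=0 5.385539585757744 n 34
edge 1 slope deg 0.37183303506017523 tool x at y=0 -7.109231522826329 n 34
edge 0 slope deg -0.04769120652418565 tool x at y=0 5.385167539040432 n 36
edge 1 slope deg 0.17171348194557187 tool x at y=0 -7.03301428484323 n 36
[ 81.  81.  81.  81.  81.  81.  81.  81.  81.  81.  81.  81.  81.  81.
  81.  81.  81.  80.  77.  71.  66.  64.  71.  93. 120. 139. 147. 148.
 148. 148. 148. 147. 146. 146. 145. 142. 136. 129. 126. 127.] [ 28.  28.  28.  28.  27.  27.  28.  28.  28.  28.  28.  27.  27.  28.
  38.  63.  96. 121. 131. 133. 133. 133. 133. 132. 131.]
front end, board edge tool [[ -0.54  45.76 107.92]
 [ -0.53 -52.1  107.94]] [[432.36 143.84  23.  ]
 [529.76 153.38  23.  ]]
[[-16.84  -0.9  -17.5 ]]
[[-17.35  -0.9  -17.5 ]]
[[-17.86  -0.9  -17.5 ]]
```

>>> drive_tool([
  {"gripper":5,"xyz":[0.001,0,0.04],"rotation":[0,0,0]},
  {"gripper":5,"xyz":[0.001,0,0.065],"rotation":[0,0,0]},
  {"gripper":5,"xyz":[0.001,0,0.072],"rotation":[0,0,0]},
  {"gripper":5,"xyz":[0.001,0,0.075],"rotation":[0,0,0]},
  {"gripper":5,"xyz":[0.001,0,0.075],"rotation":[0,0,0]},
])

```text
t: 7.12
tcp_pos: [478.1, 147.7, 100.7]
orientation: [[0.098, -0.995, 0.0], [-0.995, -0.098, 0.0], [-0.0, -0.0, -1.0]]
contact_force: [-0.3, 0.0, -0.1]
finger_gap: 0.129
grip_force: 68.4
```

>>> drive_tool([
  {"gripper":5,"xyz":[0,0,0.004],"rotation":[0,0,0]},
  {"gripper":5,"xyz":[0,0,0.008],"rotation":[0,0,0]},
  {"gripper":5,"xyz":[0,0,0.012],"rotation":[0,0,0]},
  {"gripper":5,"xyz":[0,0,0.016],"rotation":[0,0,0]},
  {"gripper":5,"xyz":[0,0,0.016],"rotation":[0,0,0]},
])

```text
t: 7.75
tcp_pos: [477.7, 147.7, 93.8]
orientation: [[0.098, -0.995, -0.0], [-0.995, -0.098, -0.0], [0.0, 0.0, -1.0]]
contact_force: [-0.6, 1.1, -1.5]
finger_gap: 0.128
grip_force: 68.4
```

>>> drive_tool([
  {"gripper":5,"xyz":[0,0,0.006],"rotation":[0,0,0]},
  {"gripper":5,"xyz":[0,0,0.012],"rotation":[0,0,0]},
  {"gripper":5,"xyz":[0,0,0.018],"rotation":[0,0,0]},
  {"gripper":5,"xyz":[0,0,0.02],"rotation":[0,0,0]},
  {"gripper":5,"xyz":[0,0,0.02],"rotation":[0,0,0]},
])

```text
t: 8.38
tcp_pos: [477.7, 147.5, 85.7]
orientation: [[0.098, -0.995, -0.0], [-0.995, -0.098, -0.0], [0.0, 0.0, -1.0]]
contact_force: [1.4, -5.0, -2.4]
finger_gap: 0.13
grip_force: 68.2
```

>>> drive_tool([
  {"gripper":5,"xyz":[0,0,0.004],"rotation":[0,0,0]},
  {"gripper":5,"xyz":[0,0,0.008],"rotation":[0,0,0]},
  {"gripper":5,"xyz":[0,0,0.012],"rotation":[0,0,0]},
  {"gripper":5,"xyz":[0,0,0.012],"rotation":[0,0,0]},
])

```text
t: 8.88
tcp_pos: [477.8, 147.6, 81.1]
orientation: [[0.098, -0.995, -0.0], [-0.995, -0.098, -0.0], [0.0, 0.0, -1.0]]
contact_force: [1.3, -4.8, -1.9]
finger_gap: 0.128
grip_force: 68.4
```

>>> drive_tool([
  {"gripper":5,"xyz":[0.002,0,0],"rotation":[0,0,0]},
  {"gripper":5,"xyz":[0.002,0,0.003],"rotation":[0,0,0]},
  {"gripper":5,"xyz":[0.002,0,0.003],"rotation":[0,0,0]},
])

```text
t: 9.25
tcp_pos: [477.8, 147.2, 79.9]
orientation: [[0.098, -0.995, -0.0], [-0.995, -0.098, 0.001], [-0.001, 0.0, -1.0]]
contact_force: [0.2, 0.8, -1.2]
finger_gap: 0.132
grip_force: 68.4
```

>>> drive_tool([
  {"gripper":5,"xyz":[0,0,0.0025],"rotation":[0,0,0]},
  {"gripper":5,"xyz":[0,0,0.0025],"rotation":[0,0,0]},
  {"gripper":5,"xyz":[0,0,0.0025],"rotation":[0,0,0]},
])

```text
t: 9.62
tcp_pos: [477.9, 146.9, 78.9]
orientation: [[0.098, -0.995, 0.0], [-0.995, -0.098, 0.0], [-0.0, -0.0, -1.0]]
contact_force: [-0.1, 0.3, -1.5]
finger_gap: 0.134
grip_force: 68.4
```

>>> drive_tool([
  {"gripper":5,"xyz":[0,0,0.0025],"rotation":[0,0,0]},
  {"gripper":5,"xyz":[0,0,0.0025],"rotation":[0,0,0]},
  {"gripper":5,"xyz":[0,0,0.0025],"rotation":[0,0,0]},
])

```text
t: 10.0
tcp_pos: [478.2, 147.0, 78.5]
orientation: [[0.098, -0.995, 0.001], [-0.995, -0.098, 0.0], [-0.0, -0.001, -1.0]]
contact_force: [-2.2, 0.5, 8.6]
finger_gap: 0.128
grip_force: 70.0
```

>>> drive_tool([
  {"gripper":5,"xyz":[0,0,-0.002],"rotation":[0,0,0]},
  {"gripper":5,"xyz":[0,-0.02,-0.002],"rotation":[0,0,0]},
  {"gripper":5,"xyz":[0,-0.045,-0.002],"rotation":[0,0,0]},
  {"gripper":5,"xyz":[0,-0.07,-0.002],"rotation":[0,0,0]},
  {"gripper":5,"xyz":[0,-0.07,-0.002],"rotation":[0,0,0]},
])

```text
t: 10.62
tcp_pos: [506.6, 149.7, 78.6]
orientation: [[0.098, -0.995, 0.0], [-0.995, -0.098, 0.0], [-0.0, -0.0, -1.0]]
contact_force: [0.6, 0.2, 1.4]
finger_gap: 0.127
grip_force: 68.8
```

>>> drive_tool([
  {"gripper":5,"xyz":[0,-0.008,0],"rotation":[0,0,0]},
  {"gripper":5,"xyz":[0,-0.016,0],"rotation":[0,0,0]},
  {"gripper":5,"xyz":[0,-0.024,0],"rotation":[0,0,0]},
  {"gripper":5,"xyz":[0,-0.032,0],"rotation":[0,0,0]},
])

```text
t: 11.12
tcp_pos: [518.5, 150.9, 78.7]
orientation: [[0.098, -0.995, -0.0], [-0.995, -0.098, -0.0], [0.0, 0.0, -1.0]]
contact_force: [-1.0, -0.3, -0.9]
finger_gap: 0.129
grip_force: 68.5
```

>>> drive_tool([
  {"gripper":5,"xyz":[0,-0.005,0],"rotation":[0,0,0]},
  {"gripper":5,"xyz":[0,-0.01,0],"rotation":[0,0,0]},
  {"gripper":5,"xyz":[0,-0.015,0],"rotation":[0,0,0]},
  {"gripper":5,"xyz":[0,-0.02,0],"rotation":[0,0,0]},
])

```text
t: 11.62
tcp_pos: [526.6, 151.7, 78.7]
orientation: [[0.098, -0.995, -0.0], [-0.995, -0.098, 0.0], [-0.0, 0.0, -1.0]]
contact_force: [-1.6, -0.6, -1.1]
finger_gap: 0.134
grip_force: 68.5
```

>>> drive_tool([
  {"gripper":5,"xyz":[0,-0.005,0],"rotation":[0,0,0]},
  {"gripper":5,"xyz":[0,-0.01,0],"rotation":[0,0,0]},
])

```text
t: 11.88
tcp_pos: [530.6, 152.1, 78.7]
orientation: [[0.098, -0.995, 0.0], [-0.995, -0.098, 0.0], [-0.0, -0.0, -1.0]]
contact_force: [-0.7, 0.4, -1.5]
finger_gap: 0.126
grip_force: 68.5
```

>>> drive_tool([
  {"gripper":5,"xyz":[0,-0.005,0],"rotation":[0,0,0]},
  {"gripper":5,"xyz":[0,-0.01,0],"rotation":[0,0,0]},
])

```text
t: 12.12
tcp_pos: [534.6, 152.5, 78.7]
orientation: [[0.098, -0.995, 0.0], [-0.995, -0.098, -0.0], [0.0, -0.0, -1.0]]
contact_force: [-0.7, -0.6, -1.3]
finger_gap: 0.129
grip_force: 68.5
```

Run:
```python
from cell import *
from h import *
s=observe();o=s['orientation'];print(s['tcp_pos'].round(1),s['contact_force'].round(1))
w=calibration('wrist');p,d=camera('wrist')
np.savez('w3.npz',p=p,d=d,**{k:np.array(v) for k,v in w.items()},tcp=s['tcp_pos'],o=o)
cv2.imwrite('pics/w3.png',p[:,:,::-1])
```

```text
[534.6 152.5  78.7] [-0.7 -0.6 -1.3]
```

View pics/w3.png

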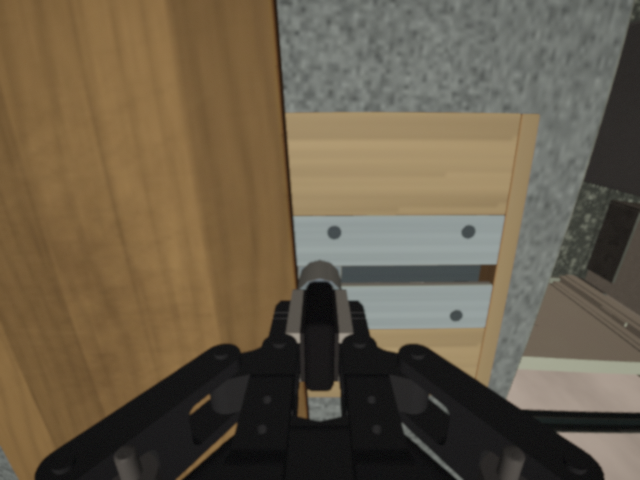

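The view shows the collar (left side at column 300) touching the board's edge. The board has moved and the head is in the slot. I'll carry on gently.

>>> drive_tool([
  {"gripper":5,"xyz":[0,-0.0025,0],"rotation":[0,0,0]},
  {"gripper":5,"xyz":[0,-0.005,0],"rotation":[0,0,0]},
])

```text
t: 12.42
tcp_pos: [536.4, 152.7, 78.7]
orientation: [[0.098, -0.995, -0.0], [-0.995, -0.098, 0.0], [-0.0, 0.0, -1.0]]
contact_force: [-1.2, -0.9, -1.2]
finger_gap: 0.128
grip_force: 68.6
```

>>> drive_tool([
  {"gripper":5,"xyz":[0,-0.0025,0],"rotation":[0,0,0]},
  {"gripper":5,"xyz":[0,-0.005,0],"rotation":[0,0,0]},
])

```text
t: 12.68
tcp_pos: [538.5, 152.9, 78.7]
orientation: [[0.098, -0.995, -0.0], [-0.995, -0.098, -0.0], [0.0, 0.0, -1.0]]
contact_force: [-0.8, 1.0, -1.1]
finger_gap: 0.132
grip_force: 68.6
```

>>> drive_tool([
  {"gripper":5,"xyz":[0,-0.0025,0],"rotation":[0,0,0]},
  {"gripper":5,"xyz":[0,-0.005,0],"rotation":[0,0,0]},
])

```text
t: 12.92
tcp_pos: [540.5, 153.1, 78.7]
orientation: [[0.098, -0.995, -0.0], [-0.995, -0.098, 0.0], [-0.0, 0.0, -1.0]]
contact_force: [-2.2, -0.5, -0.9]
finger_gap: 0.131
grip_force: 68.6
```

>>> drive_tool([
  {"gripper":5,"xyz":[0,-0.002,0],"rotation":[0,0,0]},
  {"gripper":5,"xyz":[0,-0.004,0],"rotation":[0,0,0]},
])

```text
t: 13.18
tcp_pos: [542.0, 153.2, 78.7]
orientation: [[0.098, -0.995, -0.0], [-0.995, -0.098, 0.0], [-0.0, 0.0, -1.0]]
contact_force: [-1.5, 0.7, -1.4]
finger_gap: 0.132
grip_force: 68.6
```

>>> drive_tool([
  {"gripper":5,"xyz":[0,-0.002,0],"rotation":[0,0,0]},
  {"gripper":5,"xyz":[0,-0.004,0],"rotation":[0,0,0]},
])

```text
t: 13.42
tcp_pos: [543.6, 153.4, 78.7]
orientation: [[0.098, -0.995, -0.0], [-0.995, -0.098, 0.0], [-0.0, 0.0, -1.0]]
contact_force: [-2.0, -0.5, -1.1]
finger_gap: 0.134
grip_force: 68.6
```

>>> drive_tool([
  {"gripper":5,"xyz":[0,-0.002,0],"rotation":[0,0,0]},
  {"gripper":5,"xyz":[0,-0.004,0],"rotation":[0,0,0]},
])

```text
t: 13.68
tcp_pos: [545.3, 153.5, 78.7]
orientation: [[0.098, -0.995, 0.0], [-0.995, -0.098, 0.0], [0.0, -0.0, -1.0]]
contact_force: [-1.5, -0.4, -1.4]
finger_gap: 0.129
grip_force: 68.6
```

>>> drive_tool([
  {"gripper":5,"xyz":[0,-0.0012,0],"rotation":[0,0,0]},
  {"gripper":5,"xyz":[0,-0.0025,0],"rotation":[0,0,0]},
])

```text
t: 13.92
tcp_pos: [545.7, 153.5, 78.5]
orientation: [[0.098, -0.995, -0.001], [-0.995, -0.098, -0.0], [0.0, 0.001, -1.0]]
contact_force: [-6.0, -0.4, 1.2]
finger_gap: 0.136
grip_force: 68.8
```

>>> drive_tool([
  {"gripper":5,"xyz":[0,-0.0012,0],"rotation":[0,0,0]},
  {"gripper":5,"xyz":[0,-0.0025,0],"rotation":[0,0,0]},
])

```text
t: 14.18
tcp_pos: [545.9, 153.6, 78.5]
orientation: [[0.098, -0.995, -0.002], [-0.995, -0.098, -0.0], [0.0, 0.002, -1.0]]
contact_force: [-12.4, -1.0, 7.1]
finger_gap: 0.132
grip_force: 69.6
```

>>> drive_tool([
  {"gripper":5,"xyz":[0,-0.0012,0],"rotation":[0,0,0]},
  {"gripper":5,"xyz":[0,-0.0025,0],"rotation":[0,0,0]},
])

```text
t: 14.42
tcp_pos: [546.1, 153.6, 78.5]
orientation: [[0.099, -0.995, -0.004], [-0.995, -0.099, -0.0], [-0.0, 0.004, -1.0]]
contact_force: [-18.6, -2.0, 13.0]
finger_gap: 0.131
grip_force: 70.4
```

Run:
```python
from cell import *
from h import *
p,d=camera('top');np.savez('top1.npz',p=p,d=d,**{k:np.array(v) for k,v in calibration('top').items()})
a=cv2.resize(p[110:290,160:370],None,fx=3,fy=3,interpolation=cv2.INTER_CUBIC)
cv2.imwrite('pics/top1.png',a[:,:,::-1])
```

```text
(no output)
```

View pics/top1.png

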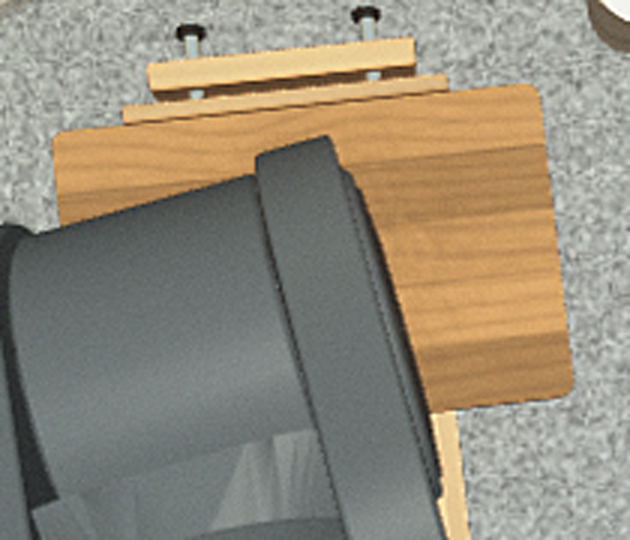

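The board's rear edge, from (55,132) to (540,85), lies flush along the bar with the same slope. I'll ease the push a little and start the quarter turn.

>>> drive_tool([
  {"gripper":5,"xyz":[0,0.002,-0.0005],"rotation":[0,0,0]},
  {"gripper":5,"xyz":[0,0.002,-0.0005],"rotation":[0,0,0.02]},
  {"gripper":5,"xyz":[0,0.002,-0.0005],"rotation":[0,0,0.04]},
])

```text
t: 14.85
tcp_pos: [545.1, 153.8, 78.5]
orientation: [[-0.156, -0.988, -0.004], [-0.988, 0.156, 0.0], [0.0, 0.004, -1.0]]
contact_force: [-18.7, 0.6, 10.0]
finger_gap: 0.13
grip_force: 70.0
```

>>> drive_tool([
  {"gripper":5,"xyz":[0,0.0025,0],"rotation":[0,0,0]},
  {"gripper":5,"xyz":[0,0.003,0],"rotation":[0,0,0.02]},
  {"gripper":5,"xyz":[0,0.0035,0],"rotation":[0,0,0.04]},
])

```text
t: 15.22
tcp_pos: [544.0, 154.1, 78.5]
orientation: [[-0.397, -0.918, -0.004], [-0.918, 0.397, 0.0], [0.001, 0.004, -1.0]]
contact_force: [-15.2, 1.2, 6.5]
finger_gap: 0.13
grip_force: 69.7
```

>>> drive_tool([
  {"gripper":5,"xyz":[0.0005,0.0012,0],"rotation":[0,0,0.02]},
  {"gripper":5,"xyz":[0.001,0.002,0],"rotation":[0,0,0.04]},
  {"gripper":5,"xyz":[0.0012,0.0028,0],"rotation":[0,0,0.06]},
])

```text
t: 15.6
tcp_pos: [542.8, 154.1, 78.6]
orientation: [[-0.707, -0.708, -0.004], [-0.708, 0.707, 0.0], [0.002, 0.003, -1.0]]
contact_force: [-15.0, 1.1, 6.6]
finger_gap: 0.13
grip_force: 69.8
```

>>> drive_tool([
  {"gripper":5,"xyz":[-0.0004,0.0012,0],"rotation":[0,0,0.02]},
  {"gripper":5,"xyz":[-0.001,0.0022,0],"rotation":[0,0,0.04]},
  {"gripper":5,"xyz":[-0.0014,0.003,0],"rotation":[0,0,0.06]},
])

```text
t: 15.98
tcp_pos: [542.0, 155.3, 78.5]
orientation: [[-0.918, -0.398, -0.004], [-0.398, 0.918, 0.0], [0.004, 0.002, -1.0]]
contact_force: [-17.1, -0.2, 8.9]
finger_gap: 0.126
grip_force: 70.3
```

>>> drive_tool([
  {"gripper":5,"xyz":[0.0012,0.0009,0],"rotation":[0,0,0.02]},
  {"gripper":5,"xyz":[0.0017,0.0018,0],"rotation":[0,0,0.04]},
  {"gripper":5,"xyz":[0.0017,0.0018,0],"rotation":[0,0,0.05]},
  {"gripper":5,"xyz":[0.0017,0.0018,0],"rotation":[0,0,0.05]},
])

```text
t: 16.48
tcp_pos: [541.8, 155.6, 78.6]
orientation: [[-0.995, -0.098, -0.003], [-0.098, 0.995, 0.0], [0.003, 0.0, -1.0]]
contact_force: [-12.4, 0.3, 5.2]
finger_gap: 0.13
grip_force: 69.7
```

Run:
```python
from cell import *
from h import *
s=observe();o=s['orientation'];print(s['qpos'].round(1),s['tcp_pos'].round(1),np.degrees(np.arctan2(o[1,0],o[0,0])),s['contact_force'].round(1),s['torque'].round(2))
w=calibration('wrist');p,d=camera('wrist')
np.savez('w4.npz',p=p,d=d,**{k:np.array(v) for k,v in w.items()},tcp=s['tcp_pos'],o=o)
cv2.imwrite('pics/w4.png',p[:,:,::-1])
```

```text
[16.  24.8 -9.7 55.7  0.1 10.4] [541.8 155.6  78.6] -174.4008920306298 [-12.4   0.3   5.2] [0.07 2.88 0.05]
```

View pics/w4.png

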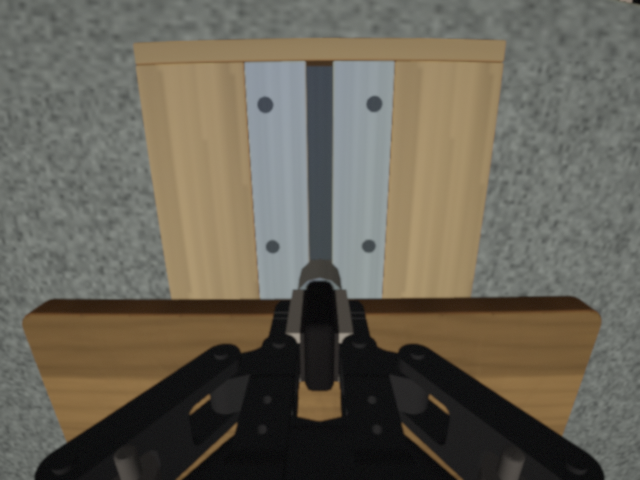

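The stud is turned, with its bar lined up with the slot at column 320 and its collar at the board's edge (row 300). I'll ease the push and let go.

>>> drive_tool([
  {"gripper":5,"xyz":[0.002,0,0],"rotation":[0,0,0]},
  {"gripper":5,"xyz":[0.002,0,0],"rotation":[0,0,0]},
])

```text
t: 16.77
tcp_pos: [541.6, 155.5, 78.6]
orientation: [[-0.995, -0.098, -0.002], [-0.098, 0.995, -0.0], [0.002, 0.0, -1.0]]
contact_force: [-8.0, 0.1, 1.0]
finger_gap: 0.131
grip_force: 69.0
```

>>> drive_tool([
  {"gripper":5,"xyz":[0.001,0,0],"rotation":[0,0,0]},
  {"gripper":5,"xyz":[0.001,0,0],"rotation":[0,0,0]},
], grip_force=20)

```text
t: 17.02
tcp_pos: [541.5, 155.5, 78.7]
orientation: [[-0.995, -0.098, -0.001], [-0.098, 0.995, -0.0], [0.001, 0.0, -1.0]]
contact_force: [-6.1, 0.3, 0.1]
finger_gap: 0.128
grip_force: 68.8
```

>>> drive_tool([
  {"gripper":30,"xyz":[0,0,0],"rotation":[0,0,0]},
  {"gripper":30,"xyz":[0,0,0],"rotation":[0,0,0]},
  {"gripper":40,"xyz":[0,0,0],"rotation":[0,0,0]},
  {"gripper":50,"xyz":[0,0,0],"rotation":[0,0,0]},
  {"gripper":50,"xyz":[0,0,0],"rotation":[0,0,0]},
])

```text
t: 17.65
tcp_pos: [542.3, 155.5, 79.0]
orientation: [[-0.995, -0.098, 0.0], [-0.098, 0.995, -0.0], [-0.0, -0.0, -1.0]]
contact_force: [-0.2, 0.5, -0.3]
finger_gap: 0.584
grip_force: 0.0
```

>>> drive_tool([
  {"gripper":50,"xyz":[0,0,-0.05],"rotation":[0,0,0]},
  {"gripper":50,"xyz":[0,0,-0.15],"rotation":[0,0,0]},
  {"gripper":50,"xyz":[0,0,-0.28],"rotation":[0,0,0]},
  {"gripper":50,"xyz":[0,0,-0.3],"rotation":[0,0,0]},
  {"gripper":50,"xyz":[0,0,-0.3],"rotation":[0,0,0]},
])

```text
t: 18.27
tcp_pos: [542.4, 155.5, 199.0]
orientation: [[-0.995, -0.098, 0.001], [-0.098, 0.995, 0.0], [-0.001, 0.0, -1.0]]
contact_force: [0.0, 0.5, -0.5]
finger_gap: 0.588
grip_force: 0.0
```

Run:
```python
from cell import *
from h import *
s=observe();o=s['orientation'];print(s['t'],s['tcp_pos'].round(1),s['contact_force'].round(1))
w=calibration('wrist');p,d=camera('wrist')
np.savez('w5.npz',p=p,d=d,**{k:np.array(v) for k,v in w.items()},tcp=s['tcp_pos'],o=o)
cv2.imwrite('pics/w5.png',p[:,:,::-1])
```

```text
18.275 [542.4 155.5 199. ] [ 0.   0.5 -0.5]
```

View pics/w5.png

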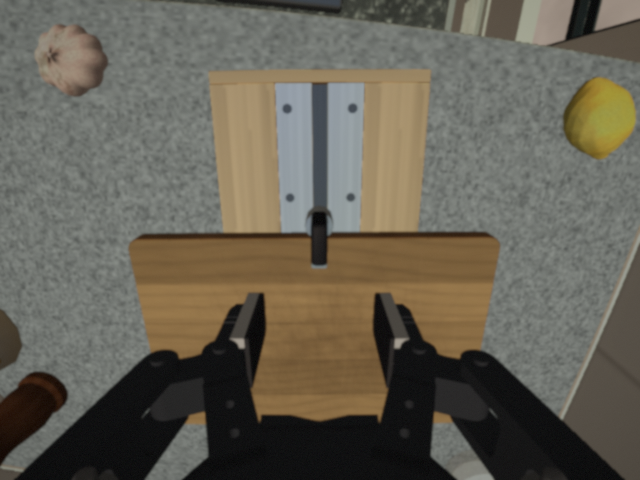

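The final view shows the stud upright at (319,225). Its toe points over the board, its collar is at the board's edge (row 234), the board is square, and the gripper is clear. I'm handing the job in.

```bash
python3 -c "
from cell import *
print(sign_off())"
```

```text
the job is handed in; nothing more can be done
None
```

The job is handed in at about 18 s: the board is flush against the stop bar, and the stud is locked crosswise with its toe over the board. The highest push I read was about 19 N, and the gripper was clear of everything.

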